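Clear the wildlife clinic table: sharps, forceps, samples, transmitter

ROBOT

A 6-joint arm with a two-finger parallel gripper is mounted at the origin on the work surface. World frame = base frame: x ahead of the robot, y to its left, z up, the work surface at z = 0. Lengths are in m, angles in rad, forces in N, time in s.
With the tool pointing down it reaches from about 0.3 to 0.775 m from the base axis. Payload 14.6 kg.
Tool frame: the origin (TCP) lies at the centre of the arm's flange, where the gripper is bolted on; the fingertips stand 199 mm ahead of it and the grasp point (between the pads) lies ctrl.tcp_to_grasp ahead of it (ctrl.tcp_to_grasp is the distance from the TCP to the grasp point, in m); z points along the fingers, y is the line along which they close (so a half turn about z gives the same grasp; the last joint's range is limited). The gripper opens to 94 mm and grips with 3 to 60 N. Pads are 16 mm wide; open, the fingers measure 119 mm over their backs; the gripper's body (75 mm by 177 mm) begins 78 mm behind the grasp point.
Start: joints at [1.237, 0.3, 1.521, -0, 1.321, -0.067], TCP at [0.145, 0.531, 0.405] pointing down, gripper open.
Joint ranges: [-3.03, 3.03], [-0.79, 2.21], [0.23, 2.52], [-1.04, 4.18], [0, 3.07], [-2.55, 2.55]. Speed limits (rad/s): [2.22, 2.22, 2.57, 3.14, 3.14, 3.14].

INTERFACE

Orientations are given as [roll, pitch, yaw] about the fixed x, y, z axes, in that order (R = Rz(yaw) Ry(pitch) Rx(roll)).
In Python, from station import ctrl gives the robot as it stands. The module is installed in compiled form; this text tells all that it offers.
- The arm moves only by the shell command python3 -m jog 'ROWS' [OPENING] [FORCE]. ROWS is JSON, a list of rows, each a list of 6 numbers: the shift along the tool's x, y, z in cm, then the turn, a rotation vector about the tool's x, y, z in rad. In form: [[tx, ty, tz, ax, ay, az], ...]. A call has 1 to 8 rows; each row is the pose to reach, as a shift and turn from the pose commanded when the call began, along the tool's axes at that moment; what a row does not reach only later rows make up. A row lasts 1/10 s, in which the tool goes at most 50 mm and 8.59 degrees, less where a joint would pass 70% of its speed; a pose out of reach is approached as far as the arm can. A call with a gripper value outside its range is refused whole. OPENING is the opening in per cent of the stroke, from 0 (shut) to 100 (fully open), set as the call begins (- or left out, the last holds). The fingers move at their own pace and stop on an object; FORCE is the grip in N (left out, the last holds). Time passes only in rows, so rows that repeat a pose let the fingers close. It gives the time, the measured TCP pose, the force, the opening and the grip force at its end, in the units of the state.
- ctrl.get_obs(): the state, without advancing time (a new reading comes with each control period).
- ctrl.camera(name): name is "scene" or "top" or "wrist"; returns a dict with "img" (384x512x3 uint8, blue, green, red), "intrinsics" (3x3 intrinsics, pixels), "R" (3x3) and "t" (3): a world point X has camera coordinates R X + t. Camera axes: x right, y down, z forward; pixel columns grow to the right and rows downward; lengths in m; the calibration is good to about 2 mm. A picture is of the moment at which its call begins. There is no depth.
- ctrl.hand_in(): hands the job in; it is judged then, once.
The state is a dict: "time_s": time; "qpos": joint angles; "joint_vel": joint speeds; "tau": joint torques, N m; "ee_pos": TCP position; "eef_rot": TCP orientation; "force": force on the tool from outside, world axes, zero at the start; "moment": the same for the moment, N m; "grip_width": finger opening in m; "grip_force": force on a finger pad.
Only numpy, scipy, OpenCV 4.12 (cv2) and the standard library are available. Lean on these libraries where they do the work, as an engineer would, in place of code of your own. Each camera call takes 0.05 s, during which the arm holds its last target. There are 200 camera calls.

TASK

Tidy this wildlife-clinic table. Safety first: before you move anything else, put the used syringe inside the yellow sharps bin. Then lay the forceps flat in the steel instrument tray, stand the two green-lidded sample pots in the white rack, one in each cell, keeping the pots upright all the time, and set the loose collar transmitter upright and fully down into the pocket of the black foam-lined case tray; let go of everything.

Things in the scene. Friction and masses are not known exactly. Their poses are not given: they have to be found in the camera images.
- syringe: used syringe lying on the table: white barrel 14 mm in diameter, blue plunger, orange hub and bare needle at +x; 126 mm long (x -63 to +63 mm), 18 g. Origin: on its underside at mid-length; z up. Grip the barrel (x -34 to +31 mm) across y; a 24 mm wide flange at x = -34 mm stops it rolling. (The syringes standing in the clear rack at the back stay there.)
- forceps: stainless thumb forceps lying on its side on the table: two slim bowed arms with a gold-coloured joined end (-x) and grips, tips at +x; 120 mm long (x from -60 to +60 mm), 10 mm high, 15 mm wide at the ribbed middle, which is the place to grip, across y; stiff, 35 g. Origin: on its underside at mid-length; z up.
- pot_bone: sample pot standing on the table: clear body 41 mm in diameter with cream bone chips inside, green screw lid with a white round label on top; lid 44 mm in diameter, from 51 to 65 mm above the foot; 65 mm high, 50 g. Origin: centre of the foot; z up. Grip it by the lid.
- pot_tissue: sample pot of the same make, dark red tissue inside and a plain green lid (lid 44 mm in diameter, from 51 to 65 mm above the foot; 65 mm high, 50 g). Origin: centre of the foot; z up. Grip it by the lid. Either pot may go in either cell of the rack.
- transmitter: loose tracking-collar transmitter: brown block with a black window on top and steel end plates, 66 mm long (x), 40 mm wide (y), 38 mm high, 160 g; a 6 mm black stub aerial reaches x = +58 mm, 29 mm above its underside. Origin: centre of the underside; z up. Grip its upper 20 mm across y. (Transmitters fixed to whole collars stay there.)
- sharps_bin: fixed yellow sharps bin with a red top, 136 mm (x) by 186 mm (y), 95 mm high, with an open mouth 105 mm (x) by 155 mm (y) in its top; a red flap hangs down its +x face, reaching x = +80 mm. What is let go in the mouth may drop to the floor inside, 4 mm above the table. Origin: centre of the underside; z up.
- instrument_tray: fixed shallow steel tray with a blue ribbed mat, 121 mm (x) by 196 mm (y) over the rim, 25 mm high; inside 109 mm by 184 mm; top of the mat 7 mm above the table. Origin: centre of the underside; z up. (Other clutter between the things and trays is under 20 mm high; a worn collar 42 mm high lies far to the left.)
- sample_rack: fixed white rack, 80 mm (x) by 150 mm (y), 34 mm high, with two open cells, each 70 mm (x) by 67 mm (y), centred at y = +36 and y = -36 mm (x = 0) and marked with green discs; cell floor 5 mm above the table; walls and partition 5 mm thick. Origin: centre of the underside; z up.
- case_tray: fixed black case tray with grey foam, 110 mm (x) by 140 mm (y), rim 36 mm high; foam top 32 mm above the table; one central pocket with an orange floor, 58 mm (x) by 88 mm (y), 10 mm deep (floor 22 mm above the table). The transmitter goes in lengthwise along y, either way round; its aerial passes above the rim. Origin: centre of the underside; z up.
Not all that is in view belongs to the job. There is more than one size of the transmitter; the job needs the largest. What is shaped like the pot_bone but purple is not meant.

How it is judged:
By the outcome, as a careful person would: the job done as asked, in the order asked, and still so for the second after the job is handed in, with the robot touching nothing.
It also fails if it takes over 118 s, if anything falls off the work surface, if the arm or the gripper's body presses on something with over 40 N, if the wrist force passes 120 N, or if a joint passes its speed limit or range.

## Working session

There is one attempt and no reset: what is moved stays moved. The work goes in short steps, Python scripts to look and compute and a shell command to move; the robot and the scene stay as the last step left them, time stands still between calls to the robot, and variables do not carry over. Pictures are saved under pics/ and viewed, at most 14 in all, crops included, and the job is handed in when it is done.

```bash
mkdir -p pics; ls; cat > h.py <<'E'
import numpy as np, cv2
from station import ctrl
from scipy.spatial.transform import Rotation as Ro
def snap(n,f):
    c=ctrl.camera(n); cv2.imwrite(f'pics/{f}.png',c['img']); np.savez(f'pics/{f}.npz',K=c['intrinsics'],R=c['R'],t=c['t']); return c['img']
def crop(f,x0,y0,x1,y1,s,o):
    cv2.imwrite(f'pics/{o}.png',cv2.resize(cv2.imread(f'pics/{f}.png')[y0:y1,x0:x1],None,fx=s,fy=s,interpolation=cv2.INTER_CUBIC))
def w(f,u,v,z):
    d=np.load(f'pics/{f}.npz'); r=d['R'].T@np.linalg.inv(d['K'])@[u,v,1]; o=-d['R'].T@d['t']
    return o+r*(z-o[2])/r[2]
def go(x,y,z,yaw=None):
    """shift (cm) + yaw turn about tool z to put GRASP point at x,y,z with closing line at world angle yaw"""
    o=ctrl.get_obs(); R=Ro.from_euler('xyz',o['eef_rot']).as_matrix()
    tgt=np.array([x,y,z+ctrl.tcp_to_grasp])
    d=R.T@(tgt-o['ee_pos'])*100
    cy=np.arctan2(R[1,1],R[0,1]); a=0
    if yaw is not None: a=-((yaw-cy+np.pi/2)%np.pi-np.pi/2)
    print('shift',d.round(2),'az',round(a,3),'closing line now',round(cy,3),'q6',np.round(o['qpos'],2),'t',o['time_s'])
E
python3 - <<'E'
from h import *
o=ctrl.get_obs()
for k in o: print(k,np.round(o[k],3))
print(ctrl.tcp_to_grasp)
for n in('scene','top'):
    im=snap(n,n+'0'); d=np.load(f'pics/{n}0.npz'); print(n,(-d['R'].T@d['t']).round(3),d['K'].round(0).tolist(),d['R'].round(2).tolist())
cv2.imwrite('pics/top0b.png',cv2.resize(cv2.imread('pics/top0.png'),(800,600),interpolation=cv2.INTER_CUBIC))
E
```

```text
pics
time_s 0.0
qpos [ 1.237  0.3    1.522 -0.     1.321 -0.067]
joint_vel [-0.001  0.001 -0.    -0.001  0.001  0.   ]
tau [ 4.0000e-03 -5.3181e+01 -3.5273e+01  7.1000e-02  2.4000e-02 -0.0000e+00]
ee_pos [0.145 0.531 0.404]
eef_rot [-3.14  -0.     2.875]
force [-0.188  0.616  0.176]
moment [-0.007  0.006 -0.038]
grip_force 0.0
grip_width 0.094
0.1804
scene [0.658 0.319 0.727] [[353.0, 0.0, 253.0], [0.0, 353.0, 193.0], [0.0, 0.0, 1.0]] [[-0.83, 0.56, -0.01], [0.49, 0.71, -0.5], [-0.27, -0.42, -0.86]]
top [ 0.402 -0.014  1.068] [[349.0, 0.0, 256.0], [0.0, 349.0, 193.0], [0.0, 0.0, 1.0]] [[0.0, -1.0, -0.01], [-1.0, -0.0, -0.07], [0.07, 0.01, -1.0]]
```

View pics/top0b.png

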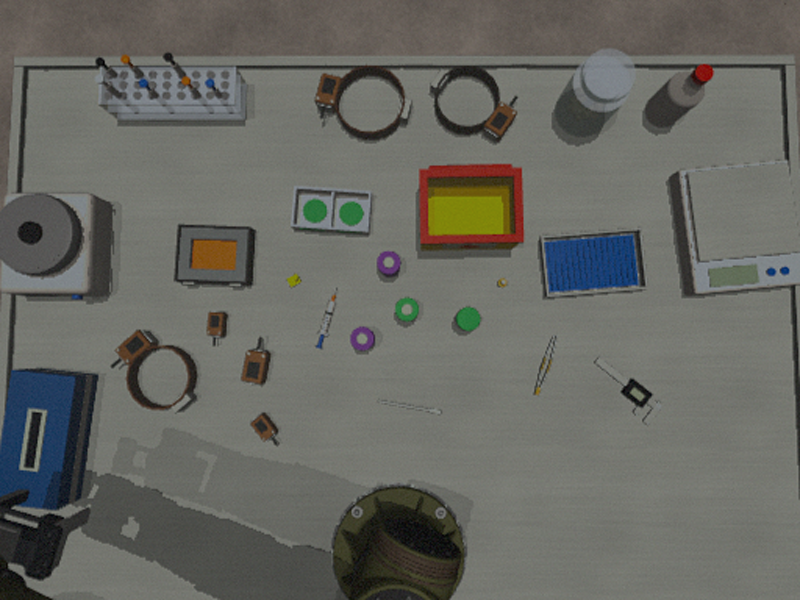

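View pics/scene0.png

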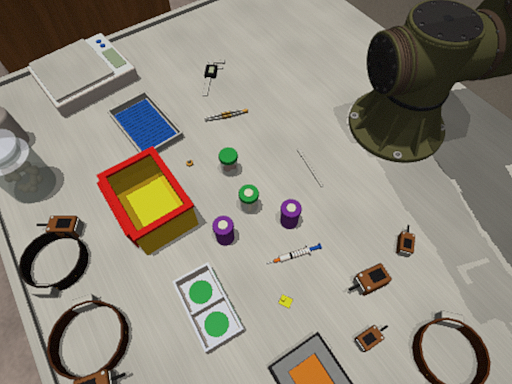

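The top view shows everything. In the 800x600 picture the syringe is near (327,318), the bone pot (406,310), the tissue pot (467,320), the forceps (545,365), and the large transmitter (256,366). The rack is at (332,211), the bin (471,205), the tray (592,263) and the case (215,255). I'll enlarge two crops.

```bash
python3 - <<'E'
from h import *
crop('top0',105,115,295,265,4,'cA'); crop('top0',225,100,425,250,4,'cB')
E
```

```text
(no output)
```

View pics/cA.png

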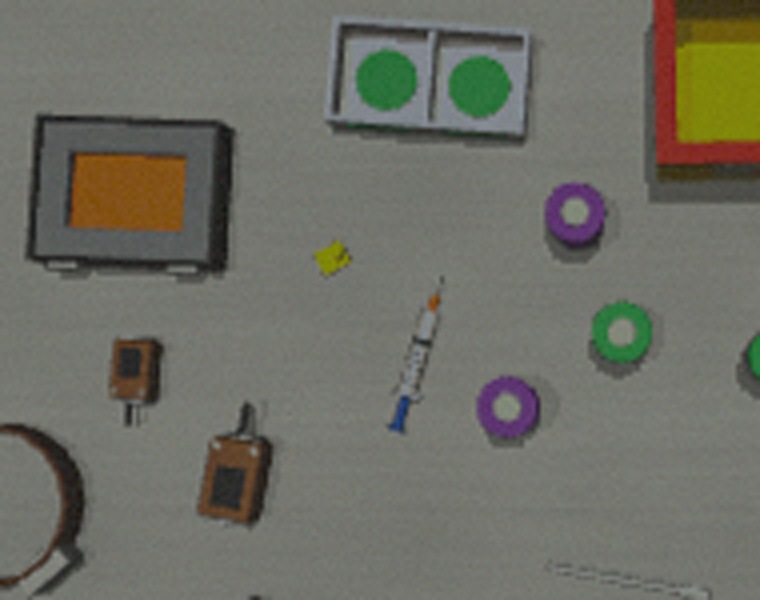

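View pics/cB.png

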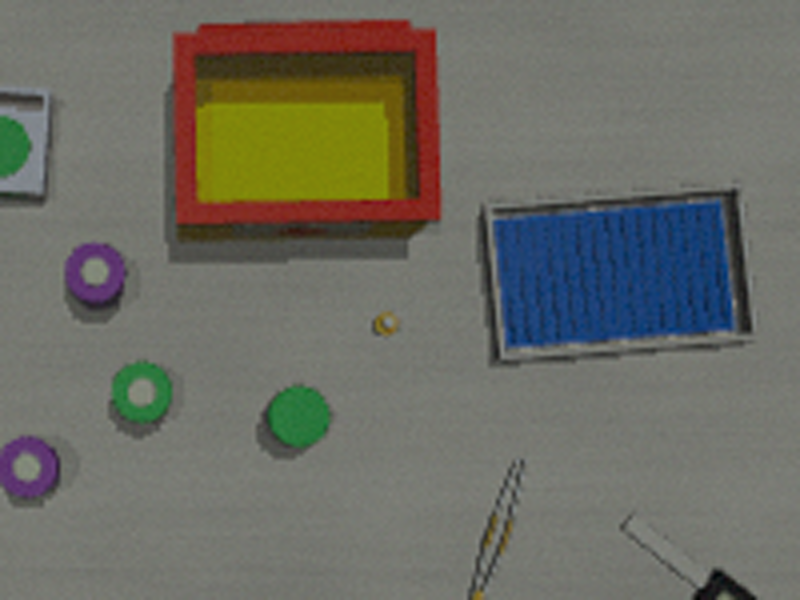

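Crop A shows the syringe from needle tip (443,277) to plunger (397,430), the transmitter top around (230,478) and the rack discs at (386,80) and (480,86). Crop B shows the bone lid at (142,392), the tissue lid at (299,416), forceps tips at (519,462) and forceps end at (477,597).

```bash
python3 - <<'E'
from h import *
A=lambda u,v,z:w('top0',105+u/4-.375,115+v/4-.375,z)[:2]
B=lambda u,v,z:w('top0',225+u/4-.375,100+v/4-.375,z)[:2]
def L(n,p,q):
    d=p-q; print(n,'mid',((p+q)/2).round(4),'len',np.linalg.norm(d).round(4),'ang',np.arctan2(d[1],d[0]).round(3))
L('syr',A(443,277,.007),A(397,430,.007))
L('forc',B(519,462,.005),B(477,597,.005))
L('discs',A(386,80,.005),A(480,86,.005))
def Q(n,F,z,P):
    P=np.array([F(u,v,z) for u,v in P]); print(n,'c',P.mean(0).round(4),'sides',[np.linalg.norm(P[i]-P[i-1]).round(3) for i in range(4)],'angs',[np.arctan2(*(P[i]-P[i-1])[::-1]).round(3) for i in range(4)])
Q('rack',A,.034,[(335,18),(531,32),(525,138),(327,123)])
Q('case',A,.036,[(38,116),(222,124),(216,268),(30,260)])
Q('pocket',A,.022,[(70,152),(186,153),(184,230),(70,229)])
Q('tx',A,.038,[(210,437),(263,440),(246,524),(199,513)])
Q('mouth',B,.095,[(195,53),(415,53),(418,201),(195,203)])
Q('tray',B,.025,[(483,206),(738,190),(751,340),(496,362)])
print('bone',B(142,392,.065),'tis',B(299,416,.065), 'purp', A(508,407,.065),A(575,213,.065))
E
```

```text
syr mid [0.4446 0.1408] len 0.1214 ang -0.28
forc mid [ 0.3586 -0.2817] len 0.1067 ang -0.314
discs mid [0.6537 0.1338] len 0.073 ang 1.507
rack c [0.6509 0.1325] sides [np.float64(0.08), np.float64(0.149), np.float64(0.081), np.float64(0.149)] angs [np.float64(-0.058), np.float64(-1.643), np.float64(3.093), np.float64(1.496)]
case c [0.5637 0.3584] sides [np.float64(0.109), np.float64(0.139), np.float64(0.109), np.float64(0.14)] angs [np.float64(-0.023), np.float64(-1.613), np.float64(3.123), np.float64(1.53)]
pocket c [0.5665 0.3627] sides [np.float64(0.059), np.float64(0.089), np.float64(0.059), np.float64(0.087)] angs [np.float64(0.03), np.float64(-1.578), np.float64(3.14), np.float64(1.564)]
tx c [0.3507 0.2756] sides [np.float64(0.056), np.float64(0.039), np.float64(0.063), np.float64(0.036)] angs [np.float64(-0.122), np.float64(-1.623), np.float64(2.961), np.float64(1.349)]
mouth c [ 0.6439 -0.1278] sides [np.float64(0.107), np.float64(0.155), np.float64(0.106), np.float64(0.156)] angs [np.float64(0.001), np.float64(-1.571), np.float64(-3.132), np.float64(1.581)]
tray c [ 0.5498 -0.368 ] sides [np.float64(0.118), np.float64(0.191), np.float64(0.113), np.float64(0.19)] angs [np.float64(0.069), np.float64(-1.506), np.float64(-3.082), np.float64(1.66)]
bone [ 0.45809341 -0.01294865] tis [ 0.44122556 -0.12556785] purp [0.4039588  0.06863496] [0.54421024 0.02132786]
```

```bash
python3 - <<'E'
from h import *
go(.4446,.1408,.13,1.29)
E
```

```text
shift [-39.17 -29.68   9.41] az 0.014 closing line now 1.304 q6 [ 1.24  0.3   1.52 -0.    1.32 -0.07] t 0.1
```

```bash
python3 -m jog '[[-39.2,-29.7,0,0,0,0],[-39.2,-29.7,0,0,0,0],[-39.2,-29.7,0,0,0,0],[-39.2,-29.7,0,0,0,0],[-39.2,-29.7,0,0,0,0],[-39.2,-29.7,4,0,0,0.014],[-39.2,-29.7,7,0,0,0.014],[-39.2,-29.7,9.4,0,0,0.014]]' 45 15
python3 -m jog '[[0,0,0,0,0,0]]'
python3 - <<'E'
from h import *
print(ctrl.get_obs()['ee_pos'])
im=snap('wrist','w1'); cv2.imwrite('pics/w1b.png',cv2.resize(im,(768,576)))
go(.4446,.1408,.13,1.29)
d=np.load('pics/w1.npz');print(-d['R'].T@d['t'],d['R'].round(2).tolist())
E
```

```text
time_s: 0.9
ee_pos: [0.3848, 0.218, 0.3595]
eef_rot: [3.14, 0.001, 2.861]
force: [1.9, 0.7, -0.2]
grip_width: 0.0424
grip_force: 0.0
time_s: 1.0
ee_pos: [0.3857, 0.2165, 0.3569]
eef_rot: [-3.139, -0.003, 2.856]
force: [-0.8, -0.2, 0.5]
grip_width: 0.0424
grip_force: 0.0
[0.38567048 0.21645498 0.35690948]
shift [-7.93 -5.74  4.77] az -0.004 closing line now 1.286 q6 [ 0.43  0.11  1.87 -0.    1.17 -0.85] t 1.05
[0.31287056 0.23749036 0.33744908] [[0.28, 0.96, -0.0], [0.93, -0.27, 0.26], [0.25, -0.08, -0.97]]
```

View pics/w1b.png

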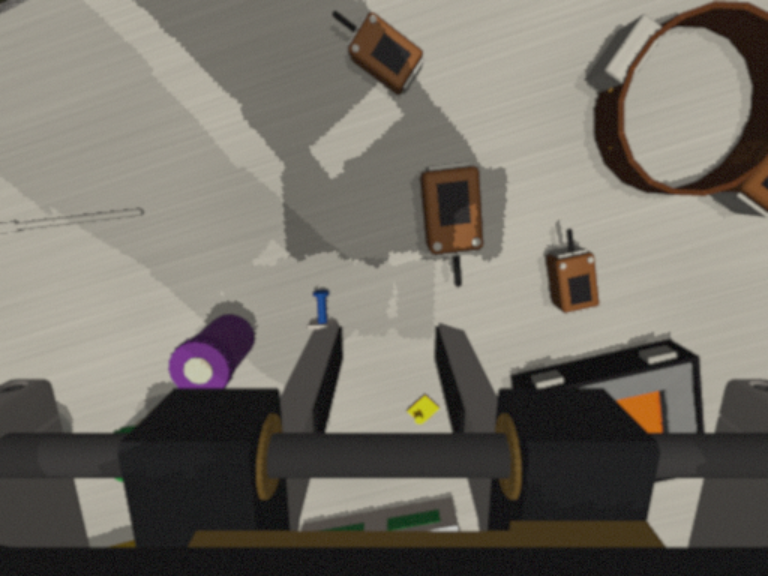

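The wrist view shows the large transmitter's top with corners (422,170), (478,166), (482,250), (429,253) and the syringe plunger end at (320,291). The move hasn't finished yet.

```bash
python3 -m jog '[[-7.9,-5.7,4.8,0,0,0],[-7.9,-5.7,4.8,0,0,0],[-7.9,-5.7,4.8,0,0,0],[-7.9,-5.7,4.8,0,0,0]]'
python3 - <<'E'
from h import *
W=lambda u,v,z:w('w1',(u+.5)/1.5-.5,(v+.5)/1.5-.5,z)[:2]
P=np.array([W(u,v,.038) for u,v in [(422,170),(478,166),(482,250),(429,253)]]); print(P.mean(0),[(np.linalg.norm(P[i]-P[i-1]).round(3),np.arctan2(*(P[i]-P[i-1])[::-1]).round(3)) for i in range(4)])
print(W(320,291,.007))
im=snap('wrist','w2'); cv2.imwrite('pics/w2b.png',cv2.resize(im,(768,576)))
go(.4446,.1408,.012,1.29)
E
```

```text
time_s: 1.45
ee_pos: [0.4441, 0.1434, 0.3111]
eef_rot: [-3.141, -0.001, 2.86]
force: [0.9, 0.8, 0.4]
grip_width: 0.0426
grip_force: 0.0
[0.35011064 0.27317132] [(np.float64(0.059), np.float64(2.963)), (np.float64(0.039), np.float64(1.353)), (np.float64(0.059), np.float64(-0.182)), (np.float64(0.038), np.float64(-1.799))]
[0.38644127 0.15620063]
shift [-0.17 -0.3  11.93] az -0.0 closing line now 1.29 q6 [ 0.24  0.22  1.85  0.    1.07 -1.05] t 1.5
```

View pics/w2b.png

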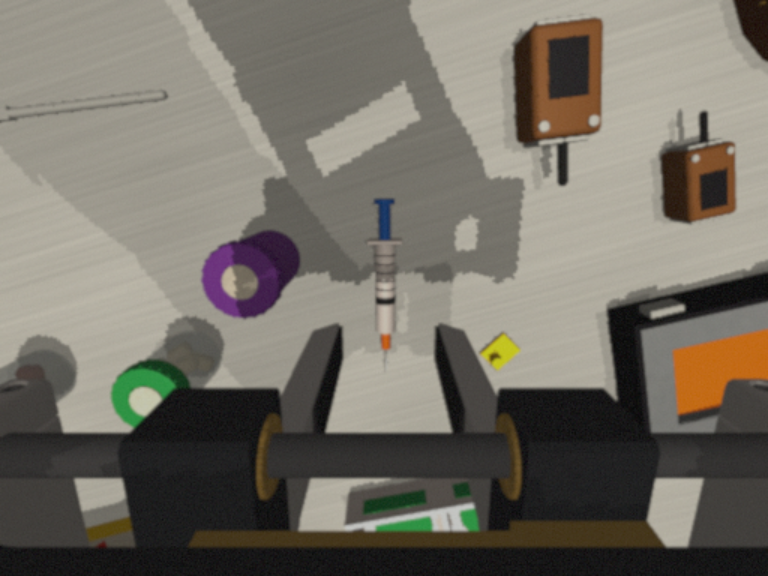

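The syringe is centred and aligned, with the plunger end at (384,199) and the needle tip at (385,369). Fingertips sit 19 mm below the grasp point, so the grasp z has to be about 0.022.

```bash
python3 - <<'E'
from h import *
W=lambda u,v,z:w('w2',(u+.5)/1.5-.5,(v+.5)/1.5-.5,z)[:2]
a,b=W(384,199,.007),W(385,369,.007); print(a,b,(a+b)/2,np.linalg.norm(a-b),np.arctan2(*(b-a)[::-1]))
m=(a+b)/2
P=np.array([W(u,v,.038) for u,v in [(530,22),(603,18),(601,136),(532,143)]]); print(P.mean(0),[(np.linalg.norm(P[i]-P[i-1]).round(3),np.arctan2(*(P[i]-P[i-1])[::-1]).round(3)) for i in range(4)])
go(m[0],m[1],.022,1.29)
E
```

```text
[0.38681813 0.1565842 ] [0.50641587 0.12234025] [0.446617   0.13946222] 0.12440364723882827 -0.2788651607107964
[0.35200292 0.27278246] [(np.float64(0.062), np.float64(2.966)), (np.float64(0.039), np.float64(1.337)), (np.float64(0.06), np.float64(-0.169)), (np.float64(0.039), np.float64(-1.756))]
shift [-0.4  -0.37 10.93] az -0.0 closing line now 1.29 q6 [ 0.24  0.22  1.85  0.    1.07 -1.05] t 1.5
```

```bash
python3 -m jog '[[-0.2,-0.1,5,0,0,0],[-0.2,-0.1,8,0,0,0],[-0.2,-0.1,8,0,0,0]]' 
python3 - <<'E'
from h import *
go(.4466,.1395,.022,1.291)
E
```

```text
time_s: 1.8
ee_pos: [0.4443, 0.143, 0.2293]
eef_rot: [-3.139, -0.004, 2.863]
force: [0.4, -0.7, 0.2]
grip_width: 0.0421
grip_force: 0.0
shift [-0.33 -0.27  2.69] az 0.001 closing line now 1.292 q6 [ 0.23  0.36  1.91  0.    0.88 -1.06] t 1.8
```

```bash
python3 -m jog '[[-0.3,-0.3,1.5,0,0,0],[-0.3,-0.3,2.7,0,0,0],[-0.3,-0.3,2.7,0,0,0]]' 
python3 - <<'E'
from h import *
go(.4466,.1395,.022,1.291)
E
python3 -m jog '[[0,0,0,0,0,0],[0,0,0,0,0,0],[0,0,0,0,0,0],[0,0,0,0,0,0]]' 0 15
python3 -m jog '[[0,0,-3,0,0,0],[0,0,-8,0,0,0],[0,0,-13,0,0,0],[0,0,-16,0,0,0],[0,0,-16,0,0,0]]'
python3 - <<'E'
from h import *
go(.644,-.128,.12,None)
im=snap('wrist','w3'); cv2.imwrite('pics/w3b.png',im[80:384])
E
```

```text
time_s: 2.1
ee_pos: [0.4475, 0.1387, 0.2045]
eef_rot: [-3.141, -0.0, 2.861]
force: [-0.5, -0.6, 0.2]
grip_width: 0.0426
grip_force: 0.0
shift [0.11 0.05 0.21] az -0.0 closing line now 1.291 q6 [ 0.22  0.41  1.91  0.    0.82 -1.07] t 2.1
time_s: 2.5
ee_pos: [0.4478, 0.1381, 0.2047]
eef_rot: [3.141, 0.001, 2.861]
force: [-0.1, 0.4, 1.1]
grip_width: 0.0133
grip_force: 5.1
time_s: 3.0
ee_pos: [0.4479, 0.1381, 0.3686]
eef_rot: [3.138, 0.006, 2.861]
force: [-0.5, 0.2, -1.7]
grip_width: 0.0135
grip_force: 15.0
shift [-26.17 -20.15   6.91] az 0 closing line now 1.29 q6 [ 0.22  0.15  1.79  0.    1.19 -1.07] t 3.0
```

View pics/w3b.png

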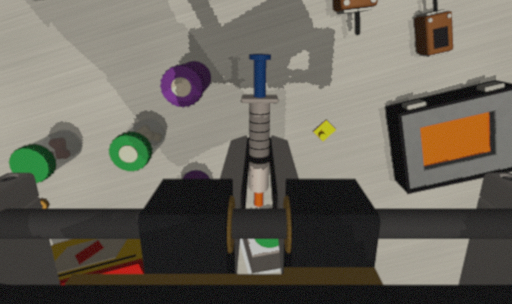

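The syringe is held at 13.4 mm. Next I carry it to the bin, turning it to lie along y.

```bash
python3 -m jog '[[-26.2,-20.2,0,0,0,1.29],[-26.2,-20.2,0,0,0,1.29],[-26.2,-20.2,0,0,0,1.29],[-26.2,-20.2,0,0,0,1.29],[-26.2,-20.2,0,0,0,1.29],[-26.2,-20.2,0,0,0,1.29],[-26.2,-20.2,0,0,0,1.29],[-26.2,-20.2,0,0,0,1.29]]'
python3 - <<'E'
from h import *
go(.644,-.128,.085,0)
E
```

```text
time_s: 3.85
ee_pos: [0.6445, -0.1321, 0.3611]
eef_rot: [-3.138, -0.001, 1.651]
force: [-0.3, -0.4, 0.0]
grip_width: 0.0137
grip_force: 15.0
shift [0.4  0.01 9.57] az 0.08 closing line now 0.08 q6 [-0.26  0.58  1.23 -0.    1.34 -0.34] t 3.85
```

```bash
python3 -m jog '[[0.4,0,0,0,0,0.08],[0.4,0,4,0,0,0.08],[0.4,0,8,0,0,0.08],[0.4,0,9.6,0,0,0.08],[0.4,0,9.6,0,0,0.08],[0.4,0,9.6,0,0,0.08]]'
python3 - <<'E'
from h import *
go(.644,-.128,.085,0)
im=snap('scene','s1'); cv2.imwrite('pics/s1b.png',cv2.resize(im[100:280,60:260],None,fx=3,fy=3))
E
```

```text
time_s: 4.45
ee_pos: [0.6435, -0.1248, 0.2693]
eef_rot: [3.141, 0.0, 1.581]
force: [-0.1, 0.2, 0.7]
grip_width: 0.0134
grip_force: 15.0
shift [-0.32  0.05  0.39] az 0.01 closing line now 0.01 q6 [-0.25  0.66  1.32  0.    1.16 -0.26] t 4.45
```

View pics/s1b.png

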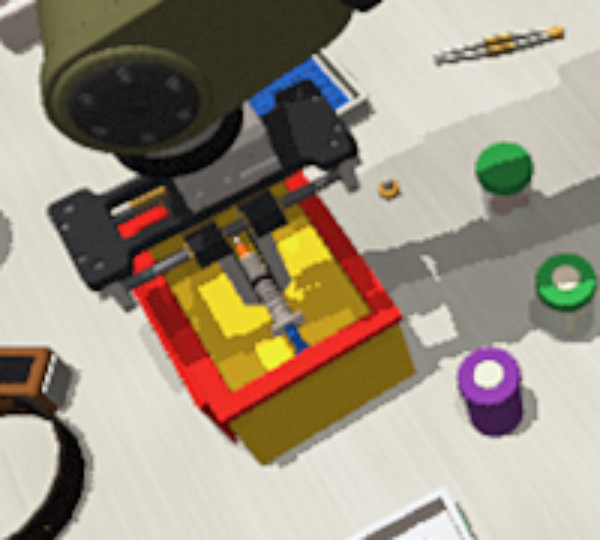

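The syringe is inside the mouth, clear of the rim. I'll lower a little more and release.

```bash
python3 -m jog '[[-0.3,0,2,0,0,0],[-0.3,0,3,0,0,0],[-0.3,0,3,0,0,0]]'
python3 -m jog '[[0,0,0,0,0,0],[0,0,0,0,0,0],[0,0,0,0,0,0],[0,0,-4,0,0,0],[0,0,-9,0,0,0],[0,0,-14,0,0,0],[0,0,-14,0,0,0]]' 35
python3 - <<'E'
from h import *
go(.36,-.28,.13,np.pi/2-.314)
im=snap('scene','s2'); cv2.imwrite('pics/s2b.png',cv2.resize(im[80:280,60:280],None,fx=3,fy=3))
E
```

```text
time_s: 4.8
ee_pos: [0.6431, -0.1277, 0.2379]
eef_rot: [-3.141, -0.0, 1.581]
force: [1.2, -0.2, -0.6]
grip_width: 0.0134
grip_force: 15.0
time_s: 5.5
ee_pos: [0.6432, -0.1276, 0.3868]
eef_rot: [3.13, 0.003, 1.581]
force: [0.6, -0.3, 0.2]
grip_width: 0.0333
grip_force: 0.0
shift [-14.93 -28.56   7.35] az -1.247 closing line now 0.01 q6 [-0.25  0.55  1.21  0.    1.37 -0.26] t 5.5
```

View pics/s2b.png

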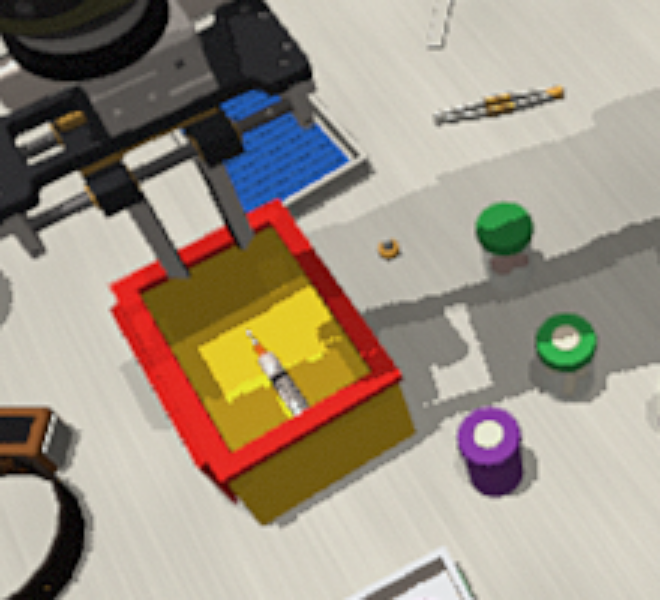

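The syringe is on the bin floor. The forceps in this crop run from tip (438,120) to end (562,92), with the ribs at about (500,104).

```bash
python3 -m jog '[[-15,-28.6,0,0,0,-1.247],[-15,-28.6,0,0,0,-1.247],[-15,-28.6,0,0,0,-1.247],[-15,-28.6,0,0,0,-1.247],[-15,-28.6,0,0,0,-1.247],[-15,-28.6,0,0,0,-1.247],[-15,-28.6,0,0,0,-1.247],[-15,-28.6,0,0,0,-1.247]]'
python3 - <<'E'
from h import *
S=lambda u,v,z:w('s2',60+(u+.5)/3-.5,80+(v+.5)/3-.5,z)[:2]
a,b=S(562,92,.005),S(438,120,.005); print(a,b,(a+b)/2,np.linalg.norm(a-b),np.arctan2(*(b-a)[::-1]),S(500,104,.005))
T=lambda u,v,z:w('top0',(u+.5)/1.5625-.5,(v+.5)/1.5625-.5,z)[:2]
a,b=T(538,394,.005),T(556,337,.005); print(a,b,(a+b)/2,np.linalg.norm(a-b),np.arctan2(*(b-a)[::-1]),T(545,367,.005))
go(.36,-.28,.13,np.pi/2-.314)
E
```

```text
time_s: 6.35
ee_pos: [0.356, -0.2817, 0.3776]
eef_rot: [3.142, -0.001, 2.753]
force: [0.3, 1.2, -0.1]
grip_width: 0.0328
grip_force: 0.0
[ 0.29911018 -0.26138637] [ 0.40956172 -0.2967984 ] [ 0.35433595 -0.27909239] 0.11598945782659091 -0.3102575038823659 [ 0.35349312 -0.28128237]
[ 0.29861612 -0.26591129] [ 0.40820107 -0.30208817] [ 0.35340859 -0.28399973] 0.11540202159581098 -0.31886152237104803 [ 0.35033109 -0.28005337]
shift [-0.31  0.31  6.72] az -0.074 closing line now 1.182 q6 [-0.75  0.11  1.81 -0.    1.22 -1.93] t 6.35
```

```bash
python3 -m jog '[[0,0,3,0,0,-0.074],[0,0,6.7,0,0,-0.074],[0,0,6.7,0,0,-0.074],[0,0,6.7,0,0,-0.074]]'
python3 - <<'E'
from h import *
im=snap('wrist','w4'); cv2.imwrite('pics/w4b.png',cv2.resize(im[100:300,150:370],None,fx=3,fy=3))
go(.354,-.281,.0215,np.pi/2-.314)
E
```

```text
time_s: 6.75
ee_pos: [0.3588, -0.2806, 0.3115]
eef_rot: [3.141, -0.001, 2.824]
force: [0.1, -0.3, 1.1]
grip_width: 0.0334
grip_force: 0.0
shift [ 0.46 -0.18 11.05] az -0.003 closing line now 1.253 q6 [-0.74  0.2   1.88 -0.    1.06 -2.  ] t 6.8
```

View pics/w4b.png

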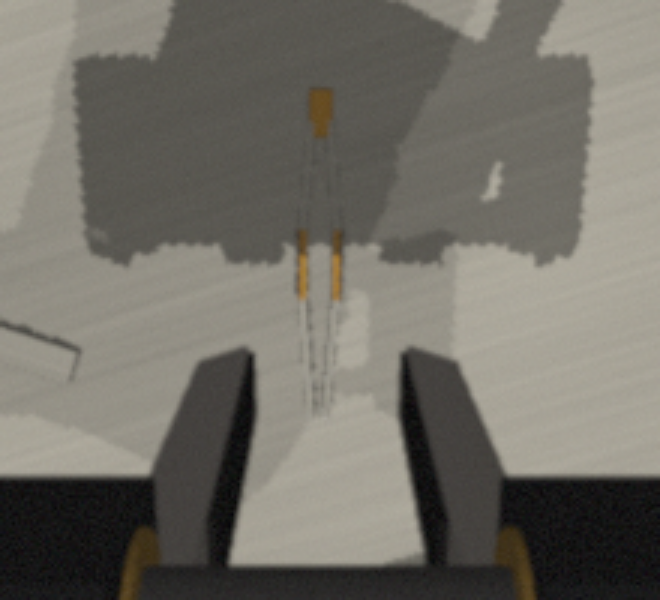

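The forceps run from the gold end (320,88) to the tips (320,412), with the ribs centred at (320,265), parallel to the fingers.

```bash
python3 - <<'E'
from h import *
S=lambda u,v,z:w('w4',150+(u+.5)/3-.5,100+(v+.5)/3-.5,z)[:2]
a,b=S(320,88,.007),S(320,412,.005); r=S(320,265,.008); print(a,b,(a+b)/2,np.linalg.norm(a-b),np.arctan2(*(b-a)[::-1]),r)
m=(a+b+2*r)/4
go(m[0],m[1],.0215,np.pi/2-.318)
E
```

```text
[ 0.29884128 -0.26353193] [ 0.41102641 -0.30074571] [ 0.35493384 -0.28213882] 0.11819631459176617 -0.320295690953045 [ 0.3565431 -0.2826561]
shift [ 0.26 -0.26 11.05] az 0.001 closing line now 1.253 q6 [-0.74  0.2   1.88 -0.    1.06 -2.  ] t 6.8
```

```bash
python3 -m jog '[[0.2,-0.2,5,0,0,0],[0.2,-0.2,9,0,0,0],[0.2,-0.2,9,0,0,0],[0.2,-0.2,9,0,0,0]]'
python3 - <<'E'
from h import *
go(.3555,-.2823,.0215,np.pi/2-.318)
E
```

```text
time_s: 7.2
ee_pos: [0.3567, -0.2823, 0.2231]
eef_rot: [-3.141, 0.001, 2.824]
force: [0.4, -0.2, 0.2]
grip_width: 0.0325
grip_force: 0.0
shift [ 0.12 -0.04  2.12] az 0.001 closing line now 1.253 q6 [-0.75  0.35  1.94 -0.    0.85 -2.  ] t 7.2
```

```bash
python3 -m jog '[[0.1,0,1.5,0,0,0],[0.1,0,2.1,0,0,0],[0.1,0,2.1,0,0,0]]'
python3 -m jog '[[0,0,0,0,0,0],[0,0,0,0,0,0],[0,0,0,0,0,0],[0,0,0,0,0,0],[0,0,-4,0,0,0],[0,0,-9,0,0,0],[0,0,-12,0,0,0],[0,0,-12,0,0,0]]' 0 20
python3 - <<'E'
from h import *
go(.55,-.368,.1,.08)
E
```

```text
time_s: 7.5
ee_pos: [0.3556, -0.2818, 0.2016]
eef_rot: [-3.141, 0.001, 2.824]
force: [-0.5, -0.1, 0.5]
grip_width: 0.0332
grip_force: 0.0
time_s: 8.3
ee_pos: [0.3555, -0.2818, 0.3243]
eef_rot: [-3.139, 0.006, 2.824]
force: [-0.3, 0.2, -1.0]
grip_width: 0.015
grip_force: 20.0
shift [-21.14  -2.11   4.53] az 1.174 closing line now 1.254 q6 [-0.75  0.17  1.88 -0.    1.08 -2.  ] t 8.3
```

```bash
python3 -m jog '[[-21.1,-2.1,0,0,0,1.174],[-21.1,-2.1,0,0,0,1.174],[-21.1,-2.1,0,0,0,1.174],[-21.1,-2.1,0,0,0,1.174],[-21.1,-2.1,0,0,0,1.174],[-21.1,-2.1,0,0,0,1.174],[-21.1,-2.1,0,0,0,1.174],[-21.1,-2.1,0,0,0,1.174]]'
python3 - <<'E'
from h import *
go(.55,-.368,.2105-.1804,.08)
E
```

```text
time_s: 9.1
ee_pos: [0.5492, -0.3673, 0.3184]
eef_rot: [-3.14, -0.002, 1.644]
force: [-0.0, 0.5, -0.1]
grip_width: 0.0151
grip_force: 20.0
shift [-0.09  0.1  10.79] az -0.007 closing line now 0.073 q6 [-0.64  0.62  1.26 -0.    1.26 -0.72] t 9.1
```

```bash
python3 -m jog '[[0,0.1,4,0,0,0],[0,0.1,8,0,0,0],[0,0.1,9.5,0,0,0],[0,0.1,9.5,0,0,0],[0,0.1,9.5,0,0,0]]'
python3 - <<'E'
from h import *
go(.55,-.368,.2105-.1804,.08)
E
```

```text
time_s: 9.6
ee_pos: [0.5504, -0.3675, 0.2265]
eef_rot: [3.141, 0.001, 1.65]
force: [-0.4, 0.5, 0.2]
grip_width: 0.0148
grip_force: 20.0
shift [-0.05 -0.05  1.6 ] az -0.0 closing line now 0.08 q6 [-0.64  0.72  1.32 -0.    1.1  -0.72] t 9.6
```

```bash
python3 -m jog '[[0,0,1,0,0,0],[0,0,1.6,0,0,0],[0,0,1.6,0,0,0]]'
python3 -m jog '[[0,0,0,0,0,0],[0,0,0,0,0,0],[0,0,0,0,0,0],[0,0,-4,0,0,0],[0,0,-9,0,0,0],[0,0,-14,0,0,0],[0,0,-14,0,0,0]]' 35
python3 - <<'E'
from h import *
im=snap('top','t1'); cv2.imwrite('pics/t1b.png',cv2.resize(im[110:260,225:425],None,fx=4,fy=4))
go(.4412,-.1256,.15,1.5)
go(.4412,-.1256,.15,0)
E
```

```text
time_s: 9.9
ee_pos: [0.55, -0.3671, 0.2087]
eef_rot: [-3.141, -0.001, 1.65]
force: [-0.0, 0.4, -0.3]
grip_width: 0.0147
grip_force: 20.0
time_s: 10.6
ee_pos: [0.5504, -0.3674, 0.3576]
eef_rot: [3.133, 0.008, 1.65]
force: [0.7, 0.3, -0.5]
grip_width: 0.0329
grip_force: 0.0
shift [24.96 -8.96  2.14] az -1.42 closing line now 0.08 q6 [-0.64  0.59  1.23  0.    1.32 -0.72] t 10.65
shift [24.96 -8.96  2.14] az 0.08 closing line now 0.08 q6 [-0.64  0.59  1.23  0.    1.32 -0.72] t 10.65
```

```bash
python3 -m jog '[[25,-9,0,0,0,0.08],[25,-9,0,0,0,0.08],[25,-9,0,0,0,0.08],[25,-9,0,0,0,0.08],[25,-9,0,0,0,0.08],[25,-9,2.1,0,0,0.08],[25,-9,2.1,0,0,0.08],[25,-9,2.1,0,0,0.08]]' 75
python3 - <<'E'
from h import *
go(.4412,-.1256,.13,0)
im=snap('wrist','w5'); cv2.imwrite('pics/w5b.png',im)
a=cv2.imread('pics/t1b.png'); a=cv2.resize(a,(512,384)); cv2.imwrite('pics/j5.png',cv2.resize(np.hstack([a[:,200:512],im[:,60:440]]),(792,440)))
E
```

```text
time_s: 11.45
ee_pos: [0.4408, -0.1255, 0.3281]
eef_rot: [-3.141, -0.0, 1.571]
force: [-0.2, -1.1, -0.2]
grip_width: 0.0705
grip_force: 0.0
shift [-0.01  0.04  1.77] az -0.0 closing line now -0.0 q6 [-0.36  0.18  1.86 -0.    1.1  -0.36] t 11.45
```

View pics/j5.png

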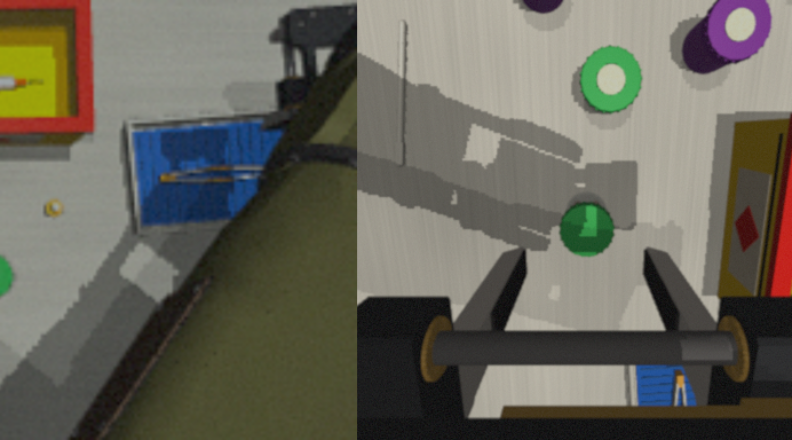

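The forceps lie flat in the tray. The tissue lid is at wrist pixel (261,201) and the bone lid at (281,69).

```bash
python3 - <<'E'
from h import *
p=w('w5',260.9,200.5,.065);print(p,w('w5',281,69,.065))
go(p[0],p[1],.063,0)
E
```

```text
[ 0.44242602 -0.12591466  0.065     ] [ 0.45854884 -0.01429796  0.065     ]
shift [-0.    0.14  8.5 ] az -0.001 closing line now -0.001 q6 [-0.36  0.18  1.86 -0.    1.1  -0.36] t 11.5
```

```bash
python3 -m jog '[[0,0.1,4,0,0,0],[0,0.1,7.5,0,0,0],[0,0.1,8.5,0,0,0],[0,0.1,8.5,0,0,0],[0,0.1,8.5,0,0,0]]'
python3 -m jog '[[0,0,0,0,0,0],[0,0,0,0,0,0],[0,0,0,0,0,0],[0,0,0,0,0,0],[0,0,-4,0,0,0],[0,0,-8,0,0,0],[0,0,-12,0,0,0],[0,0,-15,0,0,0]]' 0 25
python3 - <<'E'
from h import *
go(.651,.0975,.19,-.06)
E
```

```text
time_s: 12.0
ee_pos: [0.4421, -0.1257, 0.2446]
eef_rot: [3.14, 0.001, 1.57]
force: [0.0, 0.1, 0.3]
grip_width: 0.0698
grip_force: 0.0
time_s: 12.8
ee_pos: [0.4413, -0.125, 0.3959]
eef_rot: [3.14, 0.001, 1.57]
force: [0.2, -1.0, -1.5]
grip_width: 0.0434
grip_force: 25.0
shift [22.26 20.96  2.57] az 0.06 closing line now -0.0 q6 [-0.36  0.1   1.78 -0.    1.26 -0.36] t 12.8
```

```bash
python3 -m jog '[[6,6,0,0,0,0.03],[11,10.5,0,0,0,0.06],[15,14,0,0,0,0.06],[19,18,0,0,0,0.06],[22.3,21,0,0,0,0.06],[22.3,21,0,0,0,0.06],[22.3,21,0,0,0,0.06],[22.3,21,0,0,0,0.06]]'
python3 - <<'E'
from h import *
go(.651,.0975,.0701,-.06)
E
```

```text
time_s: 13.6
ee_pos: [0.652, 0.0987, 0.3922]
eef_rot: [-3.14, 0.0, 1.512]
force: [-0.3, -0.2, -1.1]
grip_width: 0.043
grip_force: 25.0
shift [-0.12 -0.07 14.17] az 0.001 closing line now -0.059 q6 [ 0.09  0.56  1.19 -0.    1.4   0.15] t 13.6
```

```bash
python3 -m jog '[[-0.1,0,4,0,0,0],[-0.1,0,8,0,0,0],[-0.1,0,11,0,0,0],[-0.1,0,12.8,0,0,0],[-0.1,0,12.8,0,0,0],[-0.1,0,12.8,0,0,0]]'
python3 - <<'E'
from h import *
go(.651,.0975,.0701,-.06)
E
```

```text
time_s: 14.2
ee_pos: [0.6514, 0.0959, 0.2666]
eef_rot: [3.141, -0.0, 1.509]
force: [0.3, -0.6, 0.2]
grip_width: 0.0436
grip_force: 25.0
shift [ 0.16 -0.06  1.61] az -0.001 closing line now -0.061 q6 [ 0.09  0.67  1.31 -0.    1.16  0.15] t 14.2
```

```bash
python3 -m jog '[[0.1,0,1,0,0,0],[0.1,0,1.6,0,0,0],[0.1,0,1.6,0,0,0],[0.1,0,1.6,0,0,0]]'
python3 -m jog '[[0,0,0,0,0,0],[0,0,0,0,0,0],[0,0,0,0,0,0],[0,0,-4,0,0,0],[0,0,-9,0,0,0],[0,0,-11,0,0,0],[0,0,-11,0,0,0]]' 75
python3 - <<'E'
from h import *
go(.4583,-.0135,.14,0)
E
```

```text
time_s: 14.6
ee_pos: [0.6516, 0.0977, 0.2494]
eef_rot: [-3.141, 0.0, 1.51]
force: [-0.2, 1.8, -1.0]
grip_width: 0.0435
grip_force: 25.0
time_s: 15.3
ee_pos: [0.6517, 0.0978, 0.3633]
eef_rot: [3.135, -0.001, 1.51]
force: [-0.2, -0.0, -0.0]
grip_width: 0.0703
grip_force: 0.0
shift [-12.28 -18.66   4.16] az -0.06 closing line now -0.06 q6 [0.09 0.58 1.22 0.   1.33 0.15] t 15.3
```

```bash
python3 -m jog '[[-12.3,-18.7,0,0,0,-0.06],[-12.3,-18.7,0,0,0,-0.06],[-12.3,-18.7,0,0,0,-0.06],[-12.3,-18.7,0,0,0,-0.06],[-12.3,-18.7,4.2,0,0,-0.06],[-12.3,-18.7,4.2,0,0,-0.06],[-12.3,-18.7,4.2,0,0,-0.06],[-12.3,-18.7,4.2,0,0,-0.06]]'
python3 - <<'E'
from h import *
im=snap('wrist','w6'); cv2.imwrite('pics/w6b.png',im)
g=cv2.cvtColor(im,cv2.COLOR_BGR2HSV); m=cv2.inRange(g,(45,100,50),(80,255,255)); n,_,st,c=cv2.connectedComponentsWithStats(m)
for i in range(1,n):
    if st[i,4]>200:
        x,y,ww,hh,_=st[i]; print(st[i],c[i].round(1),w('w6',x+ww/2-.5,y+hh/2-.5,.065))
go(.4583,-.0135,.063,0)
E
```

```text
time_s: 16.1
ee_pos: [0.4586, -0.0134, 0.3179]
eef_rot: [3.141, 0.0, 1.571]
force: [-0.6, -0.1, 0.4]
grip_width: 0.0705
grip_force: 0.0
[452   0  47  23 836] [473.1   9.6] [0.61872439 0.13593262 0.065     ]
[ 472   38   40   62 1752] [496.1  70.8] [0.63951505 0.09651322 0.065     ]
[415  43  19  58 279] [424.   72.6] [0.58744226 0.09437458 0.065     ]
[ 235  178   49   49 1385] [258.9 201.4] [ 0.45895328 -0.01211198  0.065     ]
shift [-0.01 -0.03  7.46] az 0.0 closing line now 0.0 q6 [-0.11  0.2   1.87  0.    1.08 -0.11] t 16.15
```

```bash
python3 -m jog '[[0.1,0,4,0,0,0],[0.1,0,6.5,0,0,0],[0.1,0,7.4,0,0,0],[0.1,0,7.4,0,0,0],[0.1,0,7.4,0,0,0]]'
python3 -m jog '[[0,0,0,0,0,0],[0,0,0,0,0,0],[0,0,0,0,0,0],[0,0,0,0,0,0],[0,0,-4,0,0,0],[0,0,-8,0,0,0],[0,0,-12,0,0,0],[0,0,-15,0,0,0]]' 0 25
python3 - <<'E'
from h import *
go(.6555,.1695,.19,-.06)
E
```

```text
time_s: 16.65
ee_pos: [0.4582, -0.0126, 0.2444]
eef_rot: [3.14, 0.0, 1.571]
force: [0.1, -0.3, 0.1]
grip_width: 0.0704
grip_force: 0.0
time_s: 17.45
ee_pos: [0.4573, -0.0127, 0.3959]
eef_rot: [3.14, 0.0, 1.57]
force: [-0.2, 0.4, -1.1]
grip_width: 0.0431
grip_force: 25.0
shift [18.23 19.8   2.59] az 0.06 closing line now -0.0 q6 [-0.11  0.1   1.78  0.    1.26 -0.11] t 17.45
```

```bash
python3 -m jog '[[5,5.5,0,0,0,0.03],[9,10,0,0,0,0.06],[13,14,0,0,0,0.06],[16,17.5,0,0,0,0.06],[18.2,19.8,0,0,0,0.06],[18.2,19.8,0,0,0,0.06],[18.2,19.8,0,0,0,0.06],[18.2,19.8,0,0,0,0.06]]'
python3 - <<'E'
from h import *
go(.6555,.1695,.070,-.06)
E
```

```text
time_s: 18.25
ee_pos: [0.6555, 0.1691, 0.3927]
eef_rot: [-3.141, 0.0, 1.511]
force: [0.1, 0.0, -1.0]
grip_width: 0.0436
grip_force: 25.0
shift [5.000e-02 1.000e-02 1.423e+01] az -0.0 closing line now -0.06 q6 [ 0.2   0.6   1.12 -0.    1.42  0.26] t 18.25
```

```bash
python3 -m jog '[[0,0,4,0,0,0],[0,0,8,0,0,0],[0,0,11,0,0,0],[0,0,12.8,0,0,0],[0,0,12.8,0,0,0],[0,0,12.8,0,0,0]]'
python3 - <<'E'
from h import *
go(.6555,.1695,.070,-.06)
E
```

```text
time_s: 18.85
ee_pos: [0.6556, 0.1685, 0.2666]
eef_rot: [3.141, -0.0, 1.51]
force: [0.5, -0.0, -0.1]
grip_width: 0.0433
grip_force: 25.0
shift [ 0.09 -0.01  1.62] az -0.001 closing line now -0.061 q6 [ 0.2   0.71  1.25 -0.    1.19  0.26] t 18.85
```

```bash
python3 -m jog '[[0,0,1,0,0,0],[0,0,1.6,0,0,0],[0,0,1.6,0,0,0],[0,0,1.6,0,0,0]]'
python3 -m jog '[[0,0,0,0,0,0],[0,0,0,0,0,0],[0,0,0,0,0,0],[0,0,-4,0,0,0],[0,0,-9,0,0,0],[0,0,-12,0,0,0],[0,0,-12,0,0,0]]' 75
python3 - <<'E'
from h import *
go(.351,.274,.13,np.pi/2-.195)
E
```

```text
time_s: 19.25
ee_pos: [0.6556, 0.1692, 0.2494]
eef_rot: [-3.142, 0.0, 1.51]
force: [-0.7, -0.6, -1.2]
grip_width: 0.0437
grip_force: 25.0
time_s: 19.95
ee_pos: [0.6557, 0.1692, 0.3749]
eef_rot: [3.134, -0.002, 1.51]
force: [-0.1, -0.3, 1.1]
grip_width: 0.0704
grip_force: 0.0
shift [  8.61 -31.1    6.22] az -1.436 closing line now -0.06 q6 [0.2  0.61 1.14 0.   1.38 0.26] t 19.95
```

```bash
python3 -m jog '[[8.6,-31.1,0,0,0,-1.436],[8.6,-31.1,0,0,0,-1.436],[8.6,-31.1,0,0,0,-1.436],[8.6,-31.1,0,0,0,-1.436],[8.6,-31.1,0,0,0,-1.436],[8.6,-31.1,0,0,0,-1.436],[8.6,-31.1,0,0,0,-1.436],[8.6,-31.1,0,0,0,-1.436]]'
python3 - <<'E'
from h import *
go(.351,.274,.15,np.pi/2-.195)
E
```

```text
time_s: 20.75
ee_pos: [0.348, 0.2745, 0.3689]
eef_rot: [-3.141, -0.001, 2.719]
force: [1.2, -0.5, -0.4]
grip_width: 0.0706
grip_force: 0.0
shift [-0.3   0.08  3.85] az -0.227 closing line now 1.148 q6 [ 0.59  0.1   1.85  0.    1.19 -0.56] t 20.75
```

```bash
python3 -m jog '[[-0.3,0,2,0,0,-0.14],[-0.3,0,3.8,0,0,-0.227],[-0.3,0,3.8,0,0,-0.227],[-0.3,0,3.8,0,0,-0.227]]'
python3 - <<'E'
from h import *
im=snap('wrist','w7'); cv2.imwrite('pics/w7b.png',cv2.resize(im[90:310,140:380],None,fx=2.7,fy=2.7))
go(.351,.274,.03,np.pi/2-.195)
E
```

```text
time_s: 21.15
ee_pos: [0.3532, 0.2726, 0.3313]
eef_rot: [-3.141, -0.001, 2.934]
force: [0.6, 0.0, 0.1]
grip_width: 0.0704
grip_force: 0.0
shift [ 0.25  0.09 12.14] az -0.012 closing line now 1.364 q6 [ 0.58  0.15  1.89  0.    1.1  -0.79] t 21.2
```

View pics/w7b.png

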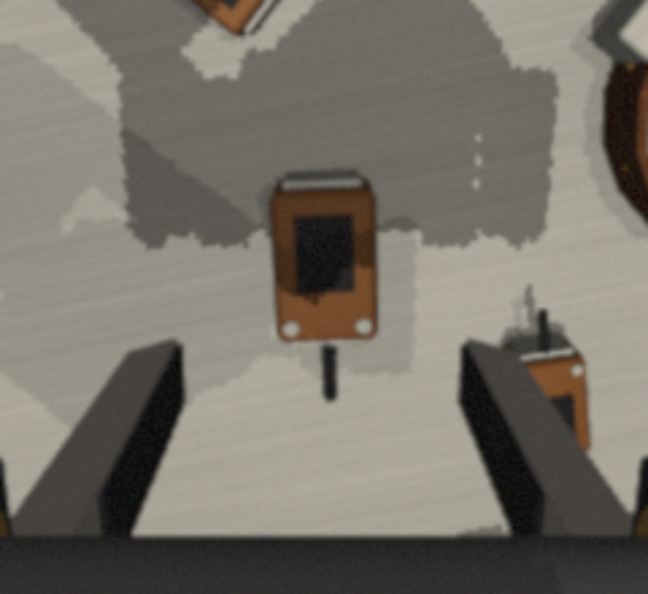

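The transmitter top has corners (273,190), (373,186), (377,338), (280,342), with the aerial pointing down the picture. It is nearly aligned.

```bash
python3 - <<'E'
from h import *
S=lambda u,v,z:w('w7',140+(u+.5)/2.7-.5,90+(v+.5)/2.7-.5,z)[:2]
P=np.array([S(u,v,.038) for u,v in [(273,190),(373,186),(377,338),(280,342)]]); print(P.mean(0),[(np.linalg.norm(P[i]-P[i-1]).round(3),np.arctan2(*(P[i]-P[i-1])[::-1]).round(3)) for i in range(4)])
m=P.mean(0); go(m[0],m[1],.038,np.pi/2-.18)
E
```

```text
[0.34978905 0.27444682] [(np.float64(0.059), np.float64(2.963)), (np.float64(0.037), np.float64(1.404)), (np.float64(0.059), np.float64(-0.164)), (np.float64(0.038), np.float64(-1.734))]
shift [ 0.38  0.11 11.34] az -0.027 closing line now 1.364 q6 [ 0.58  0.15  1.89  0.    1.1  -0.79] t 21.2
```

```bash
python3 -m jog '[[0.3,0.1,4,0,0,-0.033],[0.3,0.1,8,0,0,-0.033],[0.3,0.1,10.5,0,0,-0.033],[0.3,0.1,11.2,0,0,-0.033],[0.3,0.1,11.2,0,0,-0.033],[0.3,0.1,11.2,0,0,-0.033]]'
python3 -m jog '[[0,0,0,0,0,0],[0,0,0,0,0,0],[0,0,0,0,0,0],[0,0,0,0,0,0],[0,0,-4,0,0,0],[0,0,-8,0,0,0],[0,0,-12,0,0,0],[0,0,-12,0,0,0]]' 0 35
python3 - <<'E'
from h import *
go(.5655,.361,.15,-.02)
im=snap('wrist','w8')
E
```

```text
time_s: 21.8
ee_pos: [0.3509, 0.2745, 0.2208]
eef_rot: [3.14, 0.002, 2.97]
force: [-0.2, 0.1, 1.3]
grip_width: 0.0706
grip_force: 0.0
time_s: 22.6
ee_pos: [0.3508, 0.2744, 0.3439]
eef_rot: [3.136, 0.006, 2.97]
force: [0.6, -0.8, -3.2]
grip_width: 0.0398
grip_force: 35.0
shift [-19.67  12.18   1.52] az 1.42 closing line now 1.4 q6 [ 0.58  0.13  1.88  0.    1.13 -0.82] t 22.6
```

```bash
python3 -m jog '[[-3,2,0,0,0,0.14],[-6,4,0,0,0,0.28],[-9,6,0,0,0,0.42],[-12,8,0,0,0,0.56],[-15,10,0,0,0,0.7],[-17.5,11,0,0,0,0.84],[-19.7,12.2,0,0,0,0.98],[-19.7,12.2,0,0,0,1.12]]'
python3 - <<'E'
from h import *
go(.565,.3605,.15,-.02)
E
```

```text
time_s: 23.45
ee_pos: [0.5672, 0.3609, 0.3358]
eef_rot: [-3.138, 0.001, 1.844]
force: [-0.8, -0.6, -2.5]
grip_width: 0.0394
grip_force: 35.0
shift [ 0.02 -0.22  0.54] az 0.293 closing line now 0.273 q6 [ 0.51  0.63  1.2  -0.    1.31  0.24] t 23.45
```

Next I finish the turn, descend to about 15 mm above seating (TCP 0.258), and look.

```bash
python3 -m jog '[[0,-0.2,0,0,0,0.15],[0,-0.2,2,0,0,0.293],[0,-0.2,5,0,0,0.293],[0,-0.2,7.5,0,0,0.293],[0,-0.2,7.5,0,0,0.293],[0,-0.2,7.5,0,0,0.293]]'
python3 - <<'E'
from h import *
go(.565,.3605,.0634,-.02)
im=snap('wrist','w9'); im2=snap('scene','s9')
cv2.imwrite('pics/j9.png',np.hstack([cv2.resize(im[100:320,140:400],None,fx=1.5,fy=1.5),cv2.resize(im2[220:384,220:420],(400,330))]))
E
```

```text
time_s: 24.05
ee_pos: [0.5634, 0.3602, 0.2635]
eef_rot: [-3.14, 0.001, 1.557]
force: [0.4, -0.3, -1.1]
grip_width: 0.0396
grip_force: 35.0
shift [0.03 0.16 1.97] az 0.007 closing line now -0.013 q6 [ 0.51  0.7   1.28 -0.    1.17  0.53] t 24.05
```

View pics/j9.png

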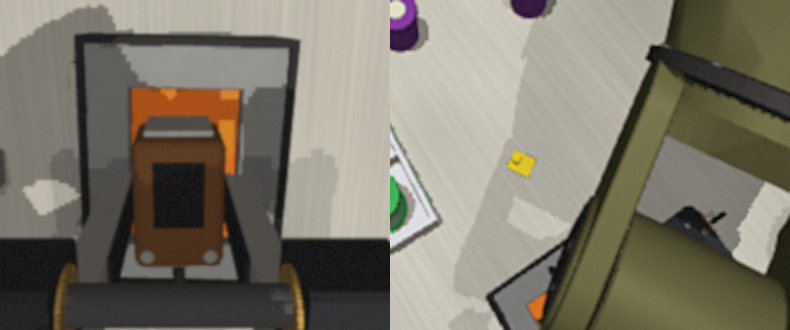

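The transmitter hangs over the pocket, with the pocket's far edge at (132..240, 88) and the transmitter's end at (140..222, 138). I'll check the margins numerically.

```bash
python3 - <<'E'
from h import *
S=lambda u,v,z:w('w9',140+(u+.5)/1.5-.5,100+(v+.5)/1.5-.5,z)[:2].round(4)
print('pocket far',S(132,88,.022),S(240,88,.022),'rim far',S(77,37,.036),S(298,41,.036))
print('tx top corners',S(135,140,.0807),S(222,140,.0807),S(135,262,.0807),S(222,262,.0807))
E
```

```text
pocket far [0.5387 0.4018] [0.5964 0.4011] rim far [0.5147 0.4292] [0.6219 0.4258]
tx top corners [0.5459 0.3896] [0.5812 0.3891] [0.5436 0.3337] [0.582  0.3332]
```

Move +4 mm in x and -3 mm in y, then lower.

```bash
python3 -m jog '[[-0.3,0.4,0,0,0,0],[-0.3,0.4,0,0,0,0],[-0.3,0.4,1,0,0,0],[-0.3,0.4,1.7,0,0,0],[-0.3,0.4,1.9,0,0,0],[-0.3,0.4,1.9,0,0,0],[-0.3,0.4,1.9,0,0,0]]'
python3 - <<'E'
from h import *
go(.567,.3575,.2433-.1804,-.02)
E
```

```text
time_s: 24.85
ee_pos: [0.5673, 0.3572, 0.2448]
eef_rot: [-3.141, 0.0, 1.557]
force: [-0.4, 0.5, -1.4]
grip_width: 0.0399
grip_force: 35.0
shift [ 0.03 -0.03  0.15] az 0.007 closing line now -0.013 q6 [0.51 0.72 1.28 0.   1.14 0.52] t 24.85
```

```bash
python3 -m jog '[[0,0,0.15,0,0,0],[0,0,0.15,0,0,0],[0,0,0.15,0,0,0]]'
python3 -m jog '[[0,0,0,0,0,0],[0,0,0,0,0,0],[0,0,0,0,0,0],[0,0,-3,0,0,0],[0,0,-7,0,0,0],[0,0,-12,0,0,0],[-2,0,-15,0,0,0],[-4,0,-15,0,0,0]]' 75
python3 -m jog '[[20,0,0,0,0,0],[20,0,0,0,0,0],[20,0,0,0,0,0],[20,0,0,0,0,0],[20,0,0,0,0,0],[20,0,0,0,0,0],[20,0,0,0,0,0],[20,0,0,0,0,0]]'
python3 - <<'E'
from h import *
im=snap('top','t9'); cv2.imwrite('pics/f9.png',cv2.resize(im[95:265,105:425],None,fx=2.5,fy=2.5,interpolation=cv2.INTER_CUBIC))
E
```

```text
time_s: 25.15
ee_pos: [0.5673, 0.3573, 0.2447]
eef_rot: [3.141, -0.0, 1.557]
force: [-5.3, -4.5, 8.4]
grip_width: 0.0398
grip_force: 35.0
time_s: 25.95
ee_pos: [0.5666, 0.317, 0.399]
eef_rot: [3.135, -0.004, 1.558]
force: [1.6, 0.3, 0.0]
grip_width: 0.0706
grip_force: 0.0
time_s: 26.75
ee_pos: [0.5699, 0.5158, 0.3949]
eef_rot: [3.141, -0.001, 1.556]
force: [-0.6, -0.3, -0.1]
grip_width: 0.0705
grip_force: 0.0
```

View pics/f9.png

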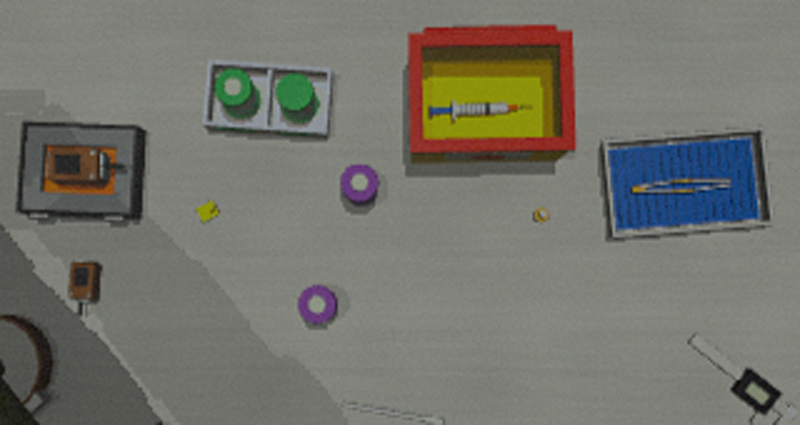

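The last picture shows the syringe in the bin, both green pots in separate cells, the forceps in the tray and the transmitter in the pocket. A small 8 N contact came about 1.5 mm early, so I'll probe the transmitter's top at both ends with shut fingers. A seated top is at z=0.060, which gives TCP 0.259.

```bash
python3 - <<'E'
from h import *
go(.567,.379,.29-.1804,-.013)
E
```

```text
shift [-13.7   -0.09  10.49] az -0.002 closing line now -0.015 q6 [ 0.69  0.85  0.7  -0.    1.59  0.7 ] t 26.8
```

```bash
python3 -m jog '[[-13.7,-0.1,0,0,0,0],[-13.7,-0.1,0,0,0,0],[-13.7,-0.1,0,0,0,0],[-13.7,-0.1,4,0,0,0],[-13.7,-0.1,8,0,0,0],[-13.7,-0.1,10.5,0,0,0],[-13.7,-0.1,11.5,0,0,0],[-13.7,-0.1,11.5,0,0,0]]' 0 5
python3 -m jog '[[0,0,0,0,0,0],[0,0,0.3,0,0,0],[0,0,0.6,0,0,0],[0,0,0.9,0,0,0],[0,0,0.9,0,0,0]]'
```

```text
time_s: 27.6
ee_pos: [0.5667, 0.3797, 0.2785]
eef_rot: [-3.141, 0.001, 1.557]
force: [-0.3, -0.1, -0.1]
grip_width: 0.0099
grip_force: 0.0
time_s: 28.1
ee_pos: [0.5666, 0.3802, 0.2694]
eef_rot: [-3.141, 0.0, 1.557]
force: [-0.1, 0.0, 0.4]
grip_width: 0.0005
grip_force: 0.0
```

```bash
python3 -m jog '[[0,0,0.3,0,0,0],[0,0,0.5,0,0,0],[0,0,0.5,0,0,0]]'; python3 -m jog '[[0,0,0.2,0,0,0],[0,0,0.2,0,0,0]]'; python3 -m jog '[[0,0,0.15,0,0,0],[0,0,0.15,0,0,0]]'; python3 -m jog '[[0,0,0.1,0,0,0],[0,0,0.1,0,0,0]]'
```

```text
time_s: 28.4
ee_pos: [0.5666, 0.3802, 0.2644]
eef_rot: [-3.141, 0.0, 1.557]
force: [0.4, 0.2, 0.1]
grip_width: 0.0006
grip_force: 0.0
time_s: 28.6
ee_pos: [0.5666, 0.3802, 0.2625]
eef_rot: [-3.141, 0.0, 1.557]
force: [0.2, 0.7, -0.3]
grip_width: 0.0004
grip_force: 0.0
time_s: 28.8
ee_pos: [0.5667, 0.3801, 0.2611]
eef_rot: [-3.141, 0.0, 1.557]
force: [-1.2, 0.6, -1.2]
grip_width: 0.0003
grip_force: 0.0
time_s: 29.0
ee_pos: [0.5667, 0.3802, 0.2602]
eef_rot: [-3.142, 0.0, 1.557]
force: [0.6, -0.1, -0.5]
grip_width: 0.0005
grip_force: 0.0
```

The +y end is below 0.0612, so it is seated. Next is the other end.

```bash
python3 -m jog '[[0,0,-2,0,0,0],[-4.4,0,-2,0,0,0],[-4.4,0,-2,0,0,0],[-4.4,0,-1,0,0,0],[-4.4,0,-0.3,0,0,0],[-4.4,0,-0.3,0,0,0]]'; python3 -m jog '[[0,0,0.1,0,0,0],[0,0,0.2,0,0,0],[0,0,0.3,0,0,0],[0,0,0.3,0,0,0]]'; python3 -m jog '[[0,0,0.1,0,0,0],[0,0,0.1,0,0,0]]'
```

```text
time_s: 29.6
ee_pos: [0.5657, 0.3368, 0.2613]
eef_rot: [-3.139, 0.001, 1.558]
force: [-0.4, -0.1, -0.5]
grip_width: 0.0009
grip_force: 0.0
time_s: 30.0
ee_pos: [0.5661, 0.3363, 0.2603]
eef_rot: [3.142, 0.0, 1.557]
force: [-0.9, -0.8, 0.3]
grip_width: 0.0006
grip_force: 0.0
time_s: 30.2
ee_pos: [0.5661, 0.3362, 0.2596]
eef_rot: [3.141, -0.0, 1.557]
force: [0.6, 0.6, 2.8]
grip_width: 0.0004
grip_force: 1.0
```

Contact is at TCP 0.2596, so the top is at about 0.0602 and the transmitter is fully down and level. I'll retreat and hand in.

```bash
python3 -m jog '[[0,0,-3,0,0,0],[0,0,-7,0,0,0],[0,0,-12,0,0,0],[0,0,-15,0,0,0],[0,0,-15,0,0,0],[0,0,-15,0,0,0]]' && python3 -c "
from station import ctrl
print(ctrl.hand_in())"
```

```text
time_s: 30.8
ee_pos: [0.566, 0.3361, 0.4091]
eef_rot: [3.141, -0.0, 1.557]
force: [-0.8, -0.8, -0.6]
grip_width: 0.0004
grip_force: 0.0
the job is handed in; nothing more can be done
None
```

The job is handed in (verdict not shown): the syringe went into the sharps bin first, then the forceps flat in the tray, one green pot in each rack cell and the transmitter fully down in the case pocket, all let go at about 31 s.

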